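# Hang the second rod rest on the empty slotted upright

### The job

One of the two slotted uprights on the glassworker's bench already carries its rod rest. Hang the loose rod rest that has claws on the empty upright: put both claws through the two slots, then press it down until it is fully home, level and flush, and the spring catch has snapped out above its back plate; then let go. Leave the other loose rest, with the plain back, where it stands.

Things in the scene. Friction and masses are not known exactly. Their poses are not given: they have to be found in the camera images.
- rest: loose aluminium rod rest, two claws on its back, 0.3-0.6 kg, standing on the bench. Sizes mm. Origin: bottom centre of the back plate's rear face; z up, x the way the claws point. Back plate 60 wide (y), 110 high, 5 thick. Flat arm 60 wide to x -135, with a 31 high comb at its tip. Claws 14 wide (y), one above the other: necks z 25-35 and 80-90, lips slanting 12 down from them, 18 out from the plate.
- rest_grip (a point): centre of the grip tab of the rest with claws, at (-37, 0, 105) mm in its frame: an upright plate 10 thick (y), 50 long (x), z from 85 to 125, rising 15 above the back plate; take it from above, fingers closing along y. Below it, to the arm, stands a web just as thick. The centre of mass is near x -43.
- upright: empty dark steel slotted upright, fixed. Origin: bench level, centre of the front face (looks to -x); z up, x to the back. Sheet 70 wide, 195 high, 4 thick; two slots 32 wide (y), z 85-123 and 140-178 mm. Foot to x -30, 8 thick. The claws enter with the rest's origin at z 72-88, axes parallel, until its plate meets the face (x 0). Home: x 0, z 60, y -9 to 9. Its twin nearby carries a rest.
- catch (a joint): spring catch of the empty upright: two nubs at y -22 and 22, z 172 to 180 mm, standing 7 mm out of the front face. Value in m: 0 fully out, 0.007 pressed in flush, stop 0.010. The back plate pushes it in (about 3.5 N) as it meets the face; it snaps out above the plate's top edge when the rest is home.
- rest_plain: the other loose rod rest, same shape and size, but its back is plain with four screw holes and no claws: not to be used. Origin and axes as for the rest with claws.
Not all that is in view belongs to the job. Leave any purple look-alike of the rest alone.

How it is judged:
At the end, for the whole second after the job is handed in: The rest with claws hangs on the empty upright, at rest: its origin within -8 to +6 mm (x), 14 mm (y) and -7 to +6 mm (z) of the home position (0, 0, 60 mm in the upright's frame), its x axis within 0.12 rad of the upright's and upright within 0.12 rad, and the catch out to within 2 mm (x of rest in the frame of upright between -0.008 and 0.006 m and y of rest in the frame of upright between -0.014 and 0.014 m and z of rest in the frame of upright between 0.053 and 0.066 m and angle between the x axis of rest and the x axis of upright, either way round below 0.12 rad and angle between rest's own z axis and vertical below 0.12 rad and value of joint catch below 0.002 m and linear speed of rest below 0.02 m/s); the robot touches nothing.
It fails at once if the plain-backed rest is moved by more than 30 mm (distance of rest_plain from where it was at the start of the episode above 0.03 m).
It also fails if it takes over 40 s, if anything falls off the work surface, if the arm or the gripper's body presses on something with over 40 N, if the wrist force passes 120 N, or if a joint passes its speed limit or range.

### The arm

A 6-joint arm with a two-finger parallel gripper is mounted at the origin on the work surface. World frame = base frame: x ahead of the robot, y to its left, z up, the work surface at z = 0. Lengths are in m, angles in rad, forces in N, time in s.
With the tool pointing down it reaches from about 0.375 to 0.9 m from the base axis. Payload 3.1 kg.
Tool frame: the origin (TCP) lies at the very end of the fingers, on their centre line; the grasp point (between the pads) lies 19 mm behind it; x points along the fingers, y is the direction in which the jaws open and shut, and the axes are right-handed (so a half turn about x gives the same grasp; the last joint's range is limited). The gripper opens to 85 mm and grips with 20 to 120 N. Pads are 22 mm wide; open, the fingers measure 114 mm over their backs; the gripper's body (76 mm by 85 mm) begins 54 mm behind the grasp point. The pads swing forward as they close: fully open they stand 13 mm farther back than shut.
Start: joints at [-1.528, 0.527, 1.433, -0, 1.181, -0.178], TCP at [0.137, -0.61, 0.231] pointing down, gripper open.
Joint ranges: [-3.08, 3.08], [-0.75, 2.2], [0.22, 2.44], [-1.43, 4.57], [0, 2.65], [-2.85, 2.85]. Speed limits (rad/s): [2.79, 2.79, 3.14, 3.14, 3.14, 3.14].

### API

Orientations are given as a unit quaternion [x, y, z, w].
In Python, from station import manip gives the robot as it stands.
- The arm moves only by the shell command python3 -m jog 'ROWS' [FORCE]. ROWS is a JSON object of lists of equal length, an entry for each row: "linear": the shift along the tool's x, y, z in cm, a list of three; "twist": the turn about the tool's x in rad; "claw": the opening, from -1 (shut) to 1 (fully open). A call has 1 to 20 rows; each row is the pose to reach, as a shift and turn from the pose commanded when the call began, along the tool's axes at that moment; what a row does not reach only later rows make up. A row lasts 1/12 s, in which the tool goes at most 41.7 mm and 7.16 degrees, less where a joint would pass 70% of its speed; a pose out of reach is approached as far as the arm can. A call with a gripper value outside its range is refused whole. The fingers move at their own pace and stop on an object; FORCE is the grip in N (left out, the last holds). Time passes only in rows, so rows that repeat a pose let the fingers close. It gives the time, the measured TCP pose, the force and the opening at its end, in the units of the state.
- manip.sense(): the state, without advancing time (a new reading comes with each control period).
- manip.snapshot(name): name is "scene" or "side" or "wrist"; returns a dict with "pixels" (480x640x3 uint8, red, green, blue), "camera_matrix" (3x3 intrinsics, pixels), "R" (3x3) and "t" (3): a world point X has camera coordinates R X + t. Camera axes: x right, y down, z forward; pixel columns grow to the right and rows downward; lengths in m; the calibration is good to about 2 mm. A picture is of the moment at which its call begins. There is no depth.
- manip.sign_off(): hands the job in, once; it reports no verdict.
The state is a dict: "t": time; "q": joint angles; "qd": joint speeds; "tau": joint torques, N m; "tcp_pos": TCP position; "tool_rot": TCP orientation; "force": force on the tool from outside, world axes, zero at the start; "ft_torque": the same for the moment, N m; "finger_gap": opening from 0.0 (shut) to 1.0 (fully open).
Only numpy, scipy, OpenCV 4.12 (cv2) and the standard library are available. Lean on these libraries where they do the work, as an engineer would, in place of code of your own. Each camera call takes 0.05 s, during which the arm holds its last target.

## Working session

There is one attempt and no reset: what is moved stays moved. The work goes in short steps, Python scripts to look and compute and a shell command to move; the robot and the scene stay as the last step left them, time stands still between calls to the robot, and variables do not carry over. Pictures are saved under pics/ and viewed, and the job is handed in when it is done.

```bash
ls; mkdir -p pics
python3 - <<'E'
from station import manip
import cv2
s=manip.sense(); print({k:s[k] for k in s})
for n in ["scene","side","wrist"]:
    d=manip.snapshot(n); cv2.imwrite(f"pics/{n}0.png",d["pixels"][:,:,::-1]); print(n,d["camera_matrix"],d["R"],d["t"])
E
```

```text
pics
{'t': 0.0, 'q': array([-1.52851956e+00,  5.28480713e-01,  1.43392000e+00,  9.50565568e-06,
        1.18137260e+00, -1.78485073e-01]), 'qd': array([-0.00036071, -0.00090812, -0.0005595 ,  0.00029714, -0.00096242,
       -0.00201564]), 'tau': array([ 1.67391054e-04, -4.42351556e+01, -1.78024560e+01, -3.29948953e-04,
        8.32164427e-03, -7.40855569e-06]), 'tcp_pos': array([ 0.13686775, -0.60909385,  0.23031904]), 'tool_rot': array([ 0.70285877,  0.07866036, -0.70274763,  0.0771224 ]), 'force': array([6.08256604e-01, 1.50009269e-01, 1.30001586e-04]), 'ft_torque': array([0.00141847, 0.01108042, 0.02245788]), 'finger_gap': 1.0001738738739467}
scene [[484.66068825   0.         315.73930263]
 [  0.         484.66068825 242.57102906]
 [  0.           0.           1.        ]] [[-0.51973429  0.85432364  0.00271772]
 [ 0.58132312  0.3559799  -0.73167052]
 [-0.62605087 -0.37869438 -0.68165304]] [ 0.34329402 -0.22523455  1.46428114]
side [[550.42037638   0.         319.88374945]
 [  0.         550.42037638 234.06494201]
 [  0.           0.           1.        ]] [[ 9.99814489e-01 -1.18908807e-02  1.51524000e-02]
 [ 5.61778187e-04 -7.68348444e-01 -6.40031525e-01]
 [ 1.92528614e-02  6.39921304e-01 -7.68199227e-01]] [-0.54903509  0.00377519  1.32279909]
wrist [[364.2590371    0.         313.23796535]
 [  0.         364.2590371  239.02294702]
 [  0.           0.           1.        ]] [[ 0.21925643 -0.97566574 -0.00172833]
 [-0.94049758 -0.21182394  0.26569705]
 [-0.25959761 -0.0566303  -0.96405502]] [-0.62397456 -0.03354565  0.37908389]
```

View pics/scene0.png

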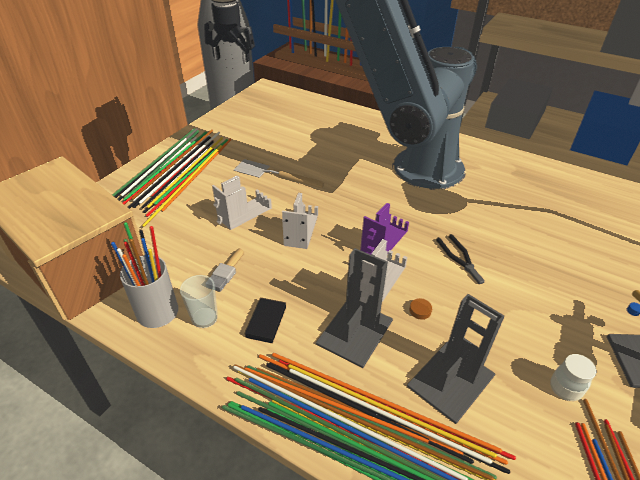

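View pics/side0.png

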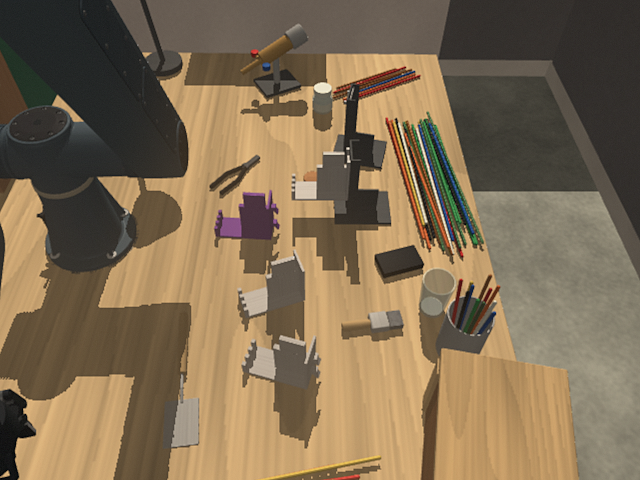

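View pics/wrist0.png

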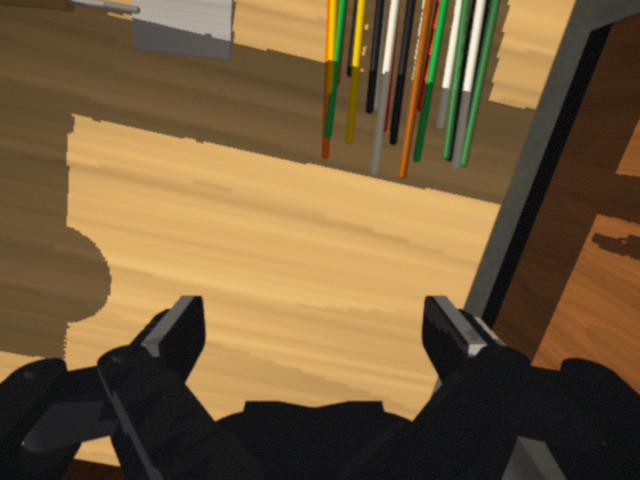

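The scene view shows the clawed rest at about (235,205), the plain one with screw holes at (298,225), the loaded upright at (365,300) and the empty one at (470,350). Next I'll zoom in for measuring.

Run:
```python
import cv2
a=cv2.imread("pics/scene0.png");b=cv2.imread("pics/side0.png")
def c(im,x,y,w,h,f,n): cv2.imwrite(n,cv2.resize(im[y:y+h,x:x+w],None,fx=f,fy=f,interpolation=cv2.INTER_CUBIC))
c(a,200,165,130,95,6,"pics/z1.png"); c(b,230,320,110,80,7,"pics/z2.png")
c(a,400,285,105,145,4,"pics/z3.png"); c(b,320,75,80,100,6,"pics/z4.png")
```

```text
(no output)
```

View pics/z1.png

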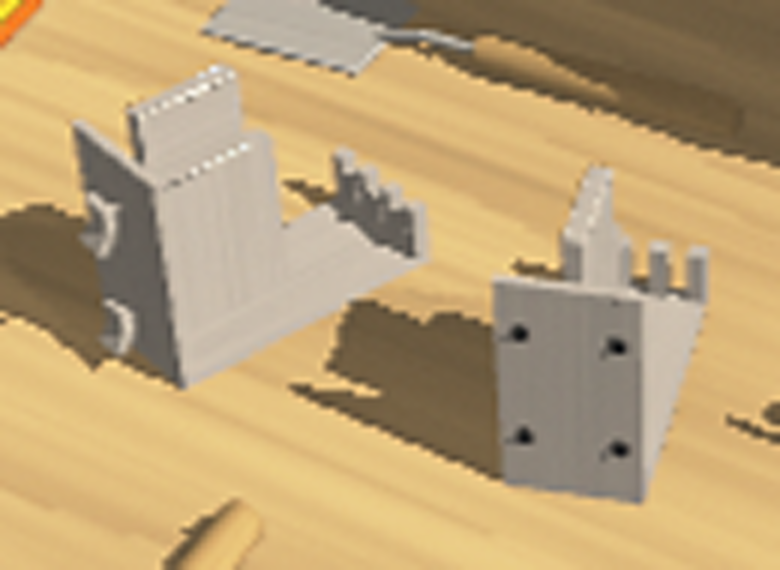

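View pics/z2.png

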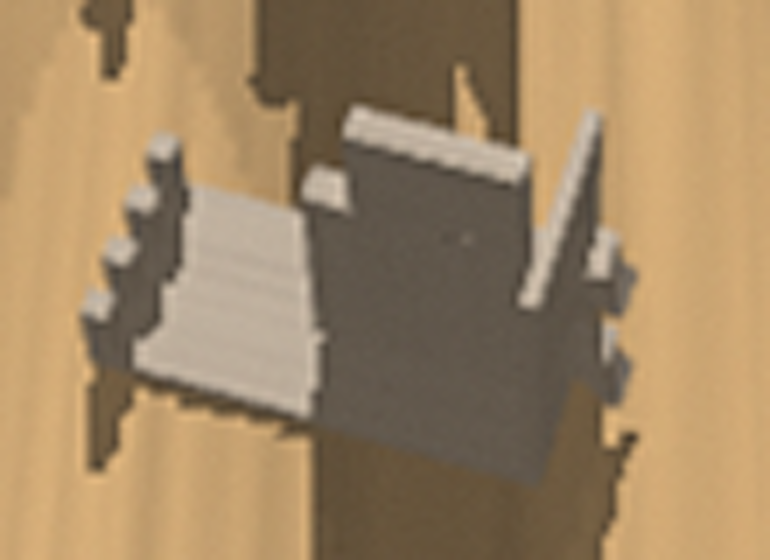

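View pics/z3.png

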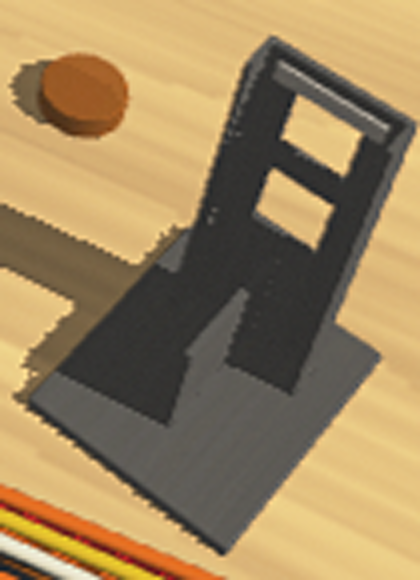

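View pics/z4.png

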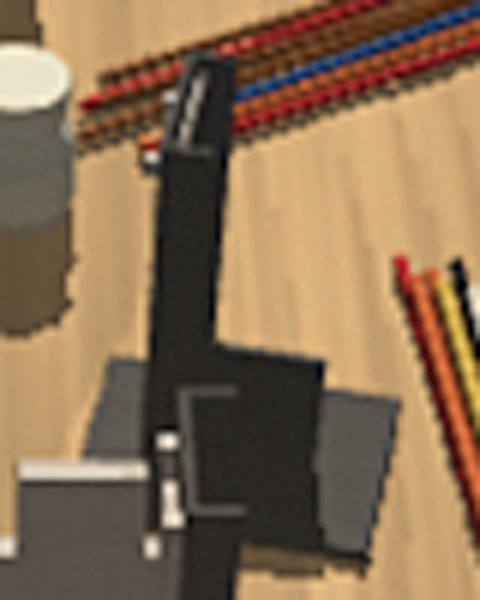

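```bash
cat > h.py <<'E'
from station import manip
import numpy as np, cv2
from scipy.spatial.transform import Rotation as Ro
def ray(d,u,v,z):
    K,R,t=d["camera_matrix"],d["R"],d["t"]
    c=-R.T@t; r=R.T@np.linalg.solve(K,[u,v,1.]); return c+r*(z-c[2])/r[2]
def proj(d,P):
    p=d["camera_matrix"]@(d["R"]@np.asarray(P,float)+d["t"]); return p[:2]/p[2]
def snap(n,f):
    d=manip.snapshot(n); cv2.imwrite(f"pics/{f}.png",d["pixels"][:,:,::-1]); np.savez(f"{f}.npz",**d); return d
def load(f): return dict(np.load(f"{f}.npz"))
def crop(f,x,y,w,h,k,n):
    im=cv2.imread(f"pics/{f}.png"); cv2.imwrite(f"pics/{n}.png",cv2.resize(im[y:y+h,x:x+w],None,fx=k,fy=k,interpolation=cv2.INTER_CUBIC))
E
python3 - <<'E'
from h import *
np.set_printoptions(precision=4,suppress=True)
S=snap("scene","s0"); D=snap("side","d0"); W=snap("wrist","w0")
st=manip.sense(); R=Ro.from_quat(st["tool_rot"]).as_matrix(); print("tool axes\n",R)
print("wrist cam in tool:",R.T@(-W["R"].T@W["t"]-st["tcp_pos"]), "optical axis in tool",R.T@W["R"][2])
s=lambda x,y,z:print("scene",ray(S,200+x/6-.0,165+y/6,z))
d=lambda x,y,z:print("side",ray(D,230+x/7,320+y/7,z))
print("rest plate corner bottom: +y, -y"); s(185,386,0); d(545,485,0)
print("tab top ends (side) front/back"); d(347,122,.125); d(527,170,.125)
print("tab top scene"); s(137,107,.125); s(230,72,.125)
print("plate top rear corners scene"); s(75,122,.11); s(157,187,.11)
print("plate top side"); d(529,306,.11); d(596,112,.11)
u=lambda x,y,z:print("scene",ray(S,400+x/4,285+y/4,z))
print("foot"); u(30,400,.008);u(222,553,.008);u(380,355,.008)
print("sheet top"); u(270,38,.195);u(412,122,.195)
e=lambda x,y,z:print("side",ray(D,320+x/6,75+y/6,z))
print("side top corners upright"); e(190,55,.195);e(235,57,.195);e(162,152,.195);e(225,155,.195)
print("side foot corner"); e(400,400,.008); e(365,570,.008); e(110,355,.008); e(325,355,.008)
E
```

```text
tool axes
 [[-0.      0.219  -0.9757]
 [ 0.0007 -0.9757 -0.219 ]
 [-1.     -0.0007 -0.0001]]
wrist cam in tool: [-0.1427 -0.0001 -0.0685] optical axis in tool [ 0.964 -0.     0.266]
rest plate corner bottom: +y, -y
scene [ 0.5335 -0.335   0.    ]
side [ 0.5208 -0.3919  0.    ]
tab top ends (side) front/back
side [ 0.4688 -0.3467  0.125 ]
side [ 0.5163 -0.3609  0.125 ]
tab top scene
scene [ 0.5114 -0.3592  0.125 ]
scene [ 0.4718 -0.342   0.125 ]
plate top rear corners scene
scene [ 0.518  -0.3894  0.11  ]
scene [ 0.5349 -0.3321  0.11  ]
plate top side
side [ 0.5169 -0.3921  0.11  ]
side [ 0.5346 -0.3355  0.11  ]
foot
scene [0.7168 0.2381 0.008 ]
scene [0.7426 0.3417 0.008 ]
scene [0.606 0.373 0.008]
sheet top
scene [0.6161 0.2801 0.195 ]
scene [0.63   0.3454 0.195 ]
side top corners upright
side [0.6312 0.3402 0.195 ]
side [0.6503 0.3389 0.195 ]
side [0.6164 0.2728 0.195 ]
side [0.6423 0.271  0.195 ]
side foot corner
side [0.7407 0.3366 0.008 ]
side [0.7147 0.2218 0.008 ]
side [0.6058 0.3681 0.008 ]
side [0.7079 0.3687 0.008 ]
```

Two-view rays put the rest's yaw at about -16.5°, with the tab centre at (0.492,-0.351). The upright's yaw is about -12.5°, with its face centre near (0.6235,0.309). I'll move above the tab, turned so that tool z lies along the rest's x and the wrist camera is on the front side.

```bash
python3 -m jog '{"linear":[[3,-17.4,-40.3],[3,-17.4,-40.3],[3,-17.4,-40.3],[3,-17.4,-40.3],[3,-17.4,-40.3],[3,-17.4,-40.3],[3,-17.4,-40.3],[3,-17.4,-40.3],[3,-17.4,-40.3],[3,-17.4,-40.3],[3,-17.4,-40.3],[3,-17.4,-40.3],[3,-17.4,-40.3],[3,-17.4,-40.3],[3,-17.4,-40.3],[3,-17.4,-40.3],[3,-17.4,-40.3],[3,-17.4,-40.3],[3,-17.4,-40.3],[3,-17.4,-40.3]],"twist":[-2.63,-2.63,-2.63,-2.63,-2.63,-2.63,-2.63,-2.63,-2.63,-2.63,-2.63,-2.63,-2.63,-2.63,-2.63,-2.63,-2.63,-2.63,-2.63,-2.63],"claw":[1,1,1,1,1,1,1,1,1,1,1,1,1,1,1,1,1,1,1,1]}'
```

```text
t: 1.97
tcp_pos: [0.492, -0.3518, 0.2013]
tool_rot: [0.146, 0.692, -0.146, 0.692]
force: [0.4, 0.0, -0.3]
finger_gap: 0.995
```

Run:
```python
from h import *
np.set_printoptions(precision=4,suppress=True)
W=snap("wrist","w1")
st=manip.sense(); R=Ro.from_quat(st["tool_rot"]).as_matrix(); print(R,st["tcp_pos"],st["q"])
print("yaw of tool z",np.degrees(np.arctan2(R[1,2],R[0,2])))
```

```text
[[-0.0001  0.3992  0.9169]
 [ 0.0001  0.9169 -0.3992]
 [-1.      0.     -0.0001]] [ 0.492  -0.3517  0.2012] [-0.8052  0.535   1.5157 -0.      1.0909 -1.9653]
yaw of tool z -23.528672416183536
```

View pics/w1.png

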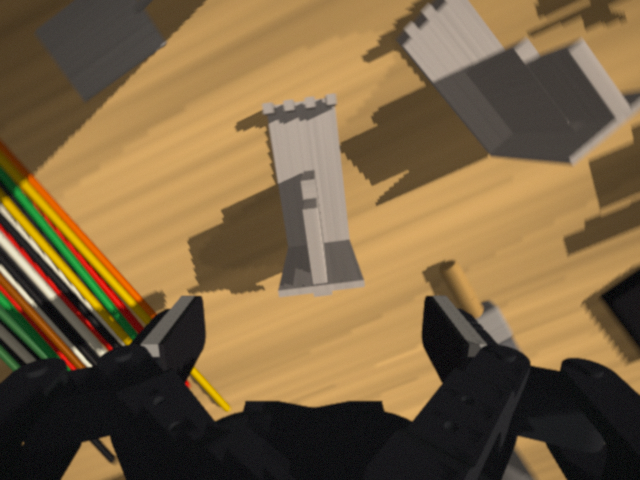

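The wrist view shows the clawed rest with its comb at the top (300,103) and its tab running from about (307,205) to (320,283). It needs about 7° more turn.

Run:
```python
from h import *
crop("w1",250,160,140,140,5,"w1z")
```

```text
(no output)
```

View pics/w1z.png

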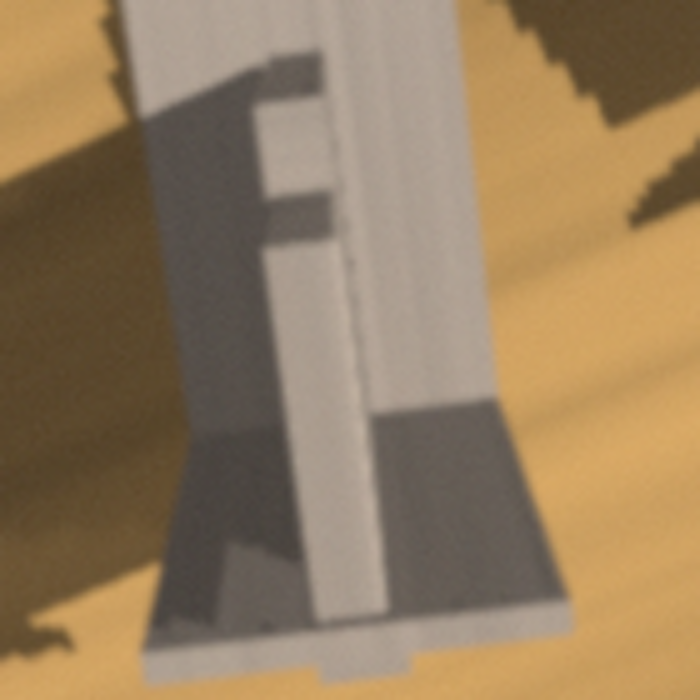

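Run:
```python
from h import *
np.set_printoptions(precision=4,suppress=True)
W=load("w1"); w=lambda x,y,z:ray(W,250+x/5,160+y/5,z)
a=(w(263,246,.125)+w(338,238,.125))/2; b=(w(315,622,.125)+w(388,612,.125))/2
print(a,b,(a+b)/2,np.linalg.norm(a-b),np.degrees(np.arctan2(*(b-a)[[1,0]])))
l=w(145,685,.11); r=w(575,630,.11); print("plate rear",l,r,(l+r)/2,np.linalg.norm(l-r),np.degrees(np.arctan2(*(r-l)[[1,0]]))-90)
```

```text
[ 0.4683 -0.3427  0.125 ] [ 0.5159 -0.3565  0.125 ] [ 0.4921 -0.3496  0.125 ] 0.049534462059501926 -16.22983363142542
plate rear [ 0.5194 -0.3891  0.11  ] [ 0.5359 -0.3312  0.11  ] [ 0.5277 -0.3602  0.11  ] 0.06023744573747191 -15.862952720089297
```

```bash
python3 -m jog '{"linear":[[3,0.2,-0.1],[6,0.2,-0.1],[8.5,0.2,-0.1],[10.5,0.2,-0.1],[11.4,0.2,-0.1],[11.4,0.2,-0.1],[11.4,0.2,-0.1],[11.4,0.2,-0.1],[11.4,0.2,-0.1],[11.4,0.2,-0.1],[11.4,0.2,-0.1],[11.4,0.2,-0.1],[11.4,0.2,-0.1],[11.4,0.2,-0.1],[11.4,0.2,-0.1]],"twist":[-0.12,-0.13,-0.13,-0.13,-0.13,-0.13,-0.13,-0.13,-0.13,-0.13,-0.13,-0.13,-0.13,-0.13,-0.13],"claw":[1,1,1,1,1,1,-1,-1,-1,-1,-1,-1,-1,-1,-1]}' 60
python3 - <<'E'
from h import *
snap("wrist","w2")
E
```

```text
t: 3.27
tcp_pos: [0.4922, -0.3498, 0.0879]
tool_rot: [0.102, 0.699, -0.103, 0.7]
force: [-0.2, -0.6, 5.5]
finger_gap: 0.108
```

View pics/w2.png

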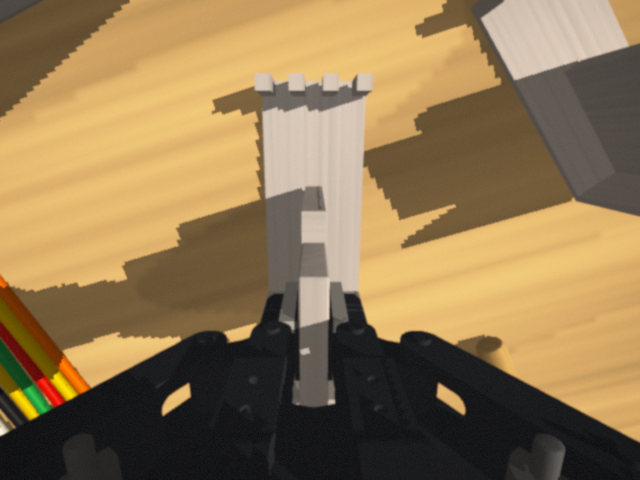

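Gripped: the gap is about 9 mm and the fingers are on the tab. Next I'll lift.

```bash
python3 -m jog '{"linear":[[-1,0,0],[-3,0,0],[-7,0,0],[-11,0,0],[-15,0,0],[-19,0,0],[-21.5,0,0],[-22.5,0,0],[-22.5,0,0]],"twist":[0,0,0,0,0,0,0,0,0],"claw":[-1,-1,-1,-1,-1,-1,-1,-1,-1]}'
python3 - <<'E'
from h import *
np.set_printoptions(precision=4,suppress=True)
st=manip.sense(); print(st["tcp_pos"],st["force"],st["ft_torque"],st["q"])
snap("wrist","w3"); snap("side","d3"); snap("scene","s3")
crop("s3",400,285,105,120,7,"s3z"); crop("d3",310,60,90,110,7,"d3z")
E
```

```text
t: 4.07
tcp_pos: [0.4925, -0.35, 0.3148]
tool_rot: [0.101, 0.698, -0.103, 0.701]
force: [0.2, -0.9, -2.8]
finger_gap: 0.107
[ 0.4925 -0.35    0.3148] [ 0.2123 -0.8567 -2.8327] [-0.0259 -0.0068  0.0659] [-0.8026  0.4155  1.3861 -0.      1.3352 -2.0828]
```

View pics/d3.png

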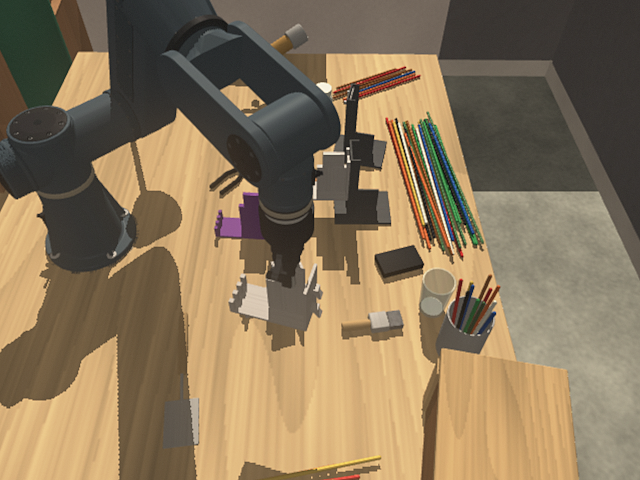

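View pics/s3z.png

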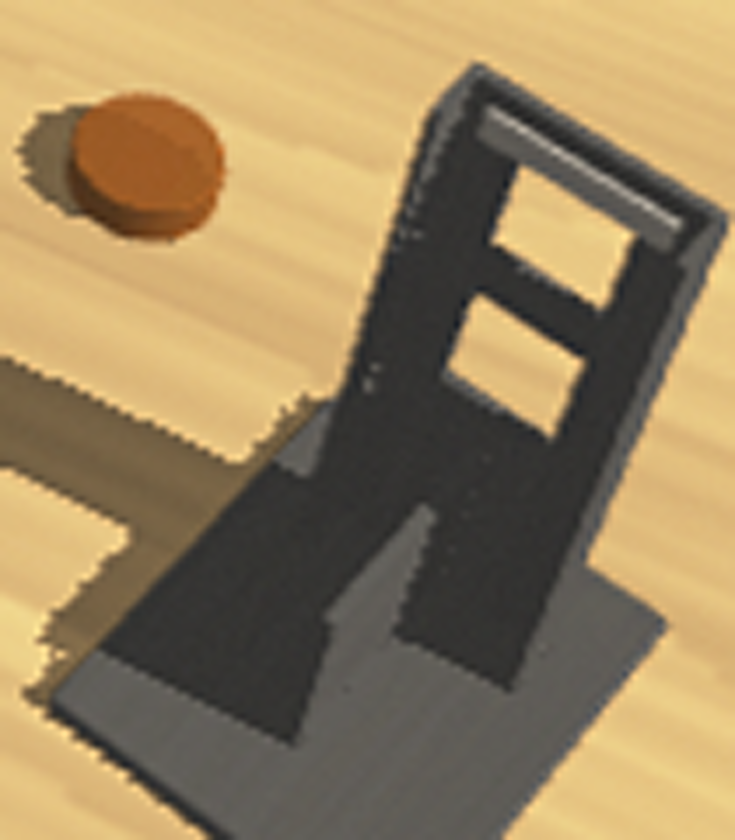

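View pics/d3z.png

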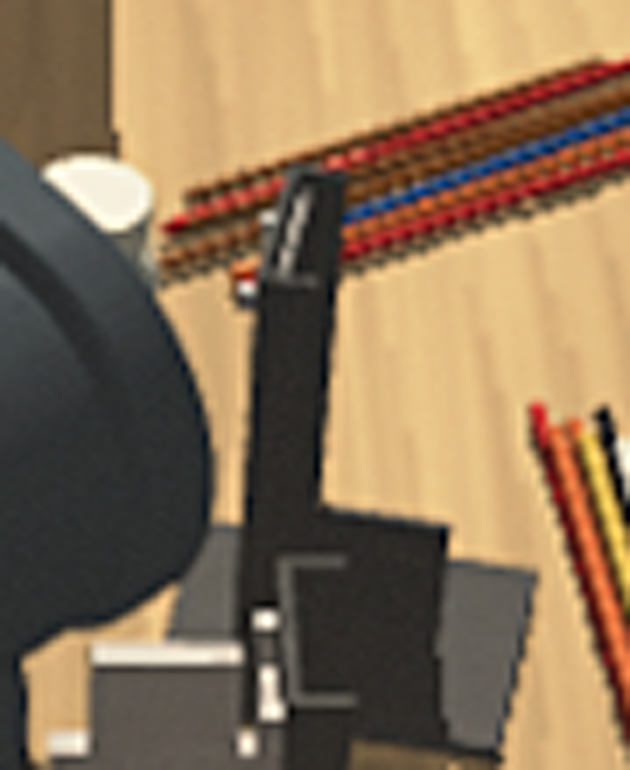

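View pics/w3.png

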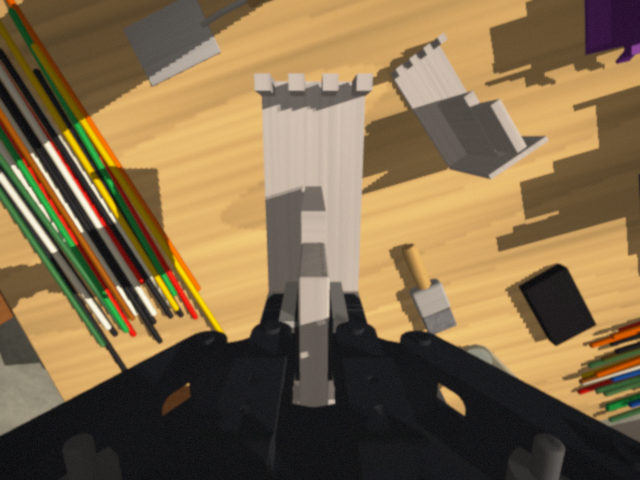

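Run:
```python
from h import *
np.set_printoptions(precision=4,suppress=True)
S=load("s3");D=load("d3")
s=lambda x,y,z:ray(S,400+x/7,285+y/7,z); d=lambda x,y,z:ray(D,310+x/7,60+y/7,z)
def ln(n,a,b): print(n,a[:2],b[:2],"mid",((a+b)/2)[:2],"len",np.linalg.norm(a-b),"yaw",np.degrees(np.arctan2(*(b-a)[[1,0]]))-90)
ln("scene top front",s(478,63,.195),s(728,210,.195))
ln("side top front",d(262,280,.195),d(285,168,.195))
ln("lower slot top (back face)",s(476,293,.123),s(588,358,.123))
ln("lower slot bottom",s(445,375,.085),s(552,440,.085))
ln("nubs side",d(245,292,.176),d(268,218,.176))
ln("foot back",s(50,700,.008), ray(S,455.5,423.5,.008))
ln("foot left side",ray(S,455.5,423.5,.008),s(665,628,.008))
st=manip.sense(); R=Ro.from_quat(st["tool_rot"]).as_matrix(); print(R,"yaw",np.degrees(np.arctan2(R[1,2],R[0,2])))
print(R.T@(np.array([.5277,-.3602,0])-[.4922,-.3498,.0879]))
```

```text
scene top front [0.6143 0.2809] [0.6281 0.3465] mid [0.6212 0.3137] len 0.06709601719961035 yaw -11.885322867508066
side top front [0.6175 0.2742] [0.6288 0.3409] mid [0.6232 0.3075] len 0.06764820200866598 yaw -9.631592036995286
lower slot top (back face) [0.6219 0.2989] [0.6269 0.3299] mid [0.6244 0.3144] len 0.031355461363383845 yaw -9.255111260864993
lower slot bottom [0.6202 0.2983] [0.6255 0.3291] mid [0.6228 0.3137] len 0.031235072043801007 yaw -9.912505023969075
nubs side [0.6132 0.2927] [0.6235 0.3371] mid [0.6184 0.3149] len 0.04549977635039828 yaw -13.058821040767072
foot back [0.7171 0.2375] [0.7431 0.3419] mid [0.7301 0.2897] len 0.10757559303117835 yaw -13.961550205729239
foot left side [0.7431 0.3419] [0.6081 0.3736] mid [0.6756 0.3577] len 0.13869328532419148 yaw 76.78967049021688
[[-0.0044  0.2867  0.958 ]
 [ 0.0045  0.958  -0.2867]
 [-1.      0.0031 -0.0055]] yaw -16.660957615604755
[ 0.0877 -0.0001  0.0375]
```

```bash
python3 -m jog '{"linear":[[0,0.7,-0.2],[0,2,-0.5],[0,4.7,-1.2],[0,8,-2.1],[0,12,-3.1],[0.1,16,-4.1],[0.1,20,-5.1],[0.1,24,-6.2],[0.1,28,-7.2],[0.1,32,-8.2],[0.2,36,-9.2],[0.2,40,-10.3],[0.2,44,-11.3],[0.2,48,-12.3],[0.2,52,-13.4],[0.3,56,-14.4],[0.3,60,-15.4],[0.3,63.3,-16.3],[0.3,65.6,-16.8],[0.3,66.6,-17.1]],"twist":[0,-0.01,-0.02,-0.03,-0.04,-0.05,-0.064,-0.064,-0.064,-0.064,-0.064,-0.064,-0.064,-0.064,-0.064,-0.064,-0.064,-0.064,-0.064,-0.064],"claw":[-1,-1,-1,-1,-1,-1,-1,-1,-1,-1,-1,-1,-1,-1,-1,-1,-1,-1,-1,-1]}'
python3 - <<'E'
from h import *
np.set_printoptions(precision=4,suppress=True)
st=manip.sense(); R=Ro.from_quat(st["tool_rot"]).as_matrix(); print(st["q"],st["tcp_pos"],R,"yaw",np.degrees(np.arctan2(R[1,2],R[0,2])))
snap("wrist","w4"); snap("side","d4"); snap("scene","s4")
E
```

```text
t: 5.88
tcp_pos: [0.517, 0.3418, 0.3077]
tool_rot: [0.079, 0.704, -0.078, 0.702]
force: [1.3, -0.7, -3.0]
finger_gap: 0.112
[ 0.4031  0.4477  1.3516  0.002   1.3444 -0.9459] [0.517  0.3418 0.3077] [[-0.0027  0.2204  0.9754]
 [ 0.001   0.9754 -0.2204]
 [-1.      0.0004 -0.0029]] yaw -12.731852156392236
```

View pics/s4.png

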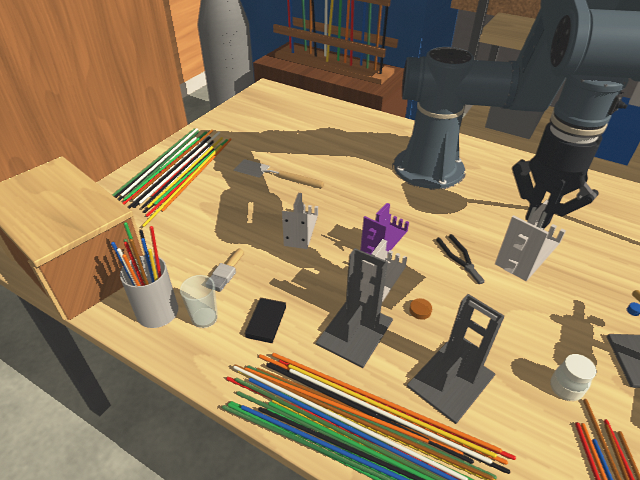

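View pics/d4.png

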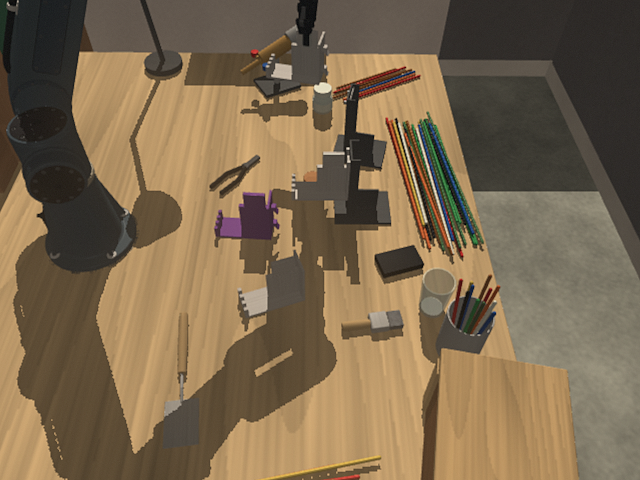

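View pics/w4.png

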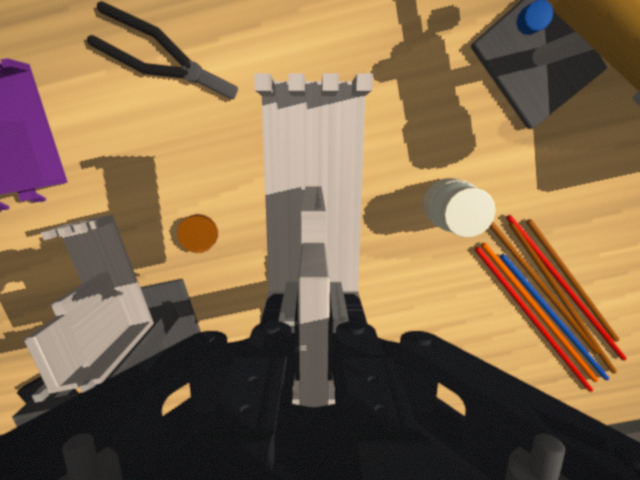

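The rest is still in the grip as it was. I'll descend in front of the slots, then check the alignment in the scene and side views.

```bash
python3 -m jog '{"linear":[[2,0,0],[5.5,-0.2,0.5],[9,-0.4,1.1],[12,-0.4,1.1],[13.5,-0.4,1.1],[14,-0.4,1.1],[14,-0.4,1.1],[14,-0.4,1.1],[14,-0.4,1.1]],"twist":[0,0,0,0,0,0,0,0,0],"claw":[-1,-1,-1,-1,-1,-1,-1,-1,-1]}'
python3 - <<'E'
from h import *
np.set_printoptions(precision=4,suppress=True)
st=manip.sense(); R=Ro.from_quat(st["tool_rot"]).as_matrix(); print(st["tcp_pos"],st["force"],R,"yaw",np.degrees(np.arctan2(R[1,2],R[0,2])))
o=st["tcp_pos"]+R@[.0877,-.0001,.0375]; print("origin est",o)
snap("side","d5"); snap("scene","s5")
crop("s5",420,230,125,120,6,"s5z"); crop("d5",270,50,120,100,6,"d5z")
E
```

```text
t: 6.78
tcp_pos: [0.5302, 0.3311, 0.1713]
tool_rot: [0.081, 0.701, -0.08, 0.704]
force: [0.5, -0.2, -3.0]
finger_gap: 0.117
[0.5302 0.3311 0.1713] [ 0.5026 -0.211  -3.0022] [[ 0.0035  0.2255  0.9742]
 [ 0.0012  0.9742 -0.2255]
 [-1.      0.002   0.0031]] yaw -13.031455268856085
origin est [0.5671 0.3227 0.0837]
```

View pics/s5z.png

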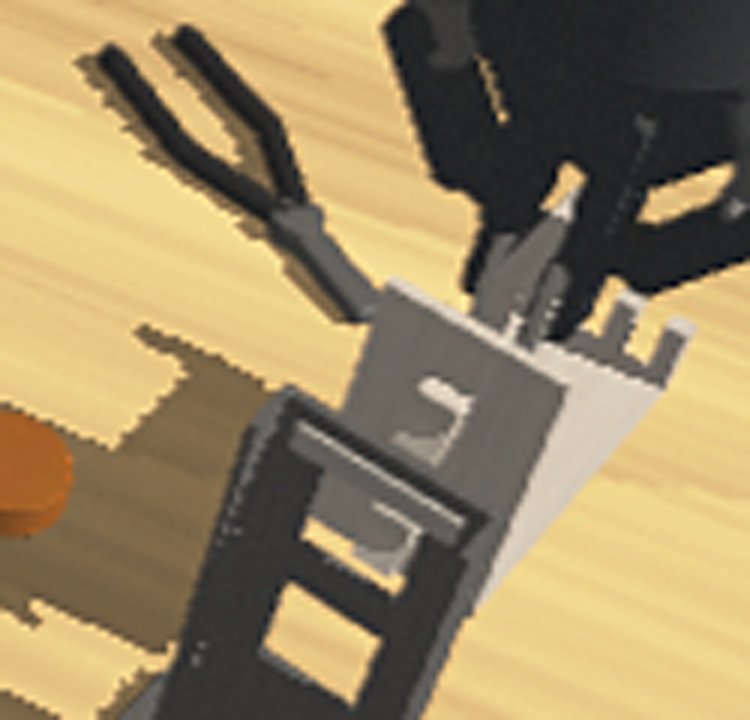

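View pics/d5z.png

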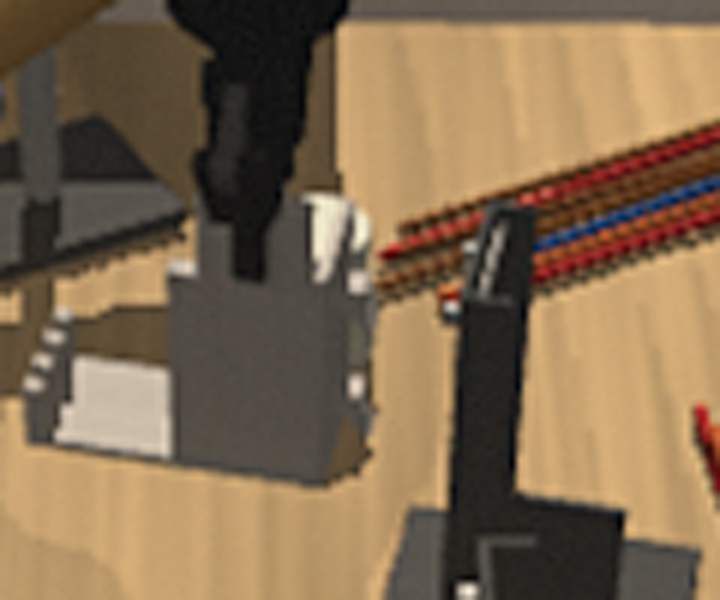

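Run:
```python
from h import *
np.set_printoptions(precision=4,suppress=True)
S=load("s5");D=load("d5")
s=lambda x,y,z:ray(S,420+x/6,230+y/6,z); d=lambda x,y,z:ray(D,270+x/6,50+y/6,z)
def ln(n,a,b): print(n,a[:2],b[:2],"mid",((a+b)/2)[:2],"len",np.linalg.norm(a-b),"yaw",np.degrees(np.arctan2(*(b-a)[[1,0]]))-90); return (a+b)/2
r=ln("rest top rear",s(384,286,.1937),s(566,391,.1937))
u=ln("upright top front",s(287,386,.195),s(497,513,.195))
r2=ln("claw upper neck top",s(420,380,.1737),s(470,402,.1737))
us=ln("slot low top back",s(288,580,.123),s(384,636,.123)); ub=ln("slot low bottom",s(262,652,.085),s(352,705,.085))
ln("bar",s(294,425,.18),s(465,525,.18))
X=np.array([.974,-.225]);Y=np.array([.225,.974])
for a in(r,r2): print((a-u)[:2]@X,(a-u)[:2]@Y,(a-us)[:2]@Y)
```

```text
rest top rear [0.5606 0.2924] [0.5739 0.3498] mid [0.5673 0.3211] len 0.05895222027514065 yaw -13.025462554806495
upright top front [0.6154 0.2805] [0.6302 0.3452] mid [0.6228 0.3128] len 0.06637110568328514 yaw -12.82753645430816
claw upper neck top [0.572  0.3116] [0.5727 0.3269] mid [0.5723 0.3192] len 0.0152449995019448 yaw -2.9612189639167212
slot low top back [0.6214 0.2988] [0.6266 0.3298] mid [0.624  0.3143] len 0.03141721590798236 yaw -9.44111875086972
slot low bottom [0.6203 0.2986] [0.6249 0.3286] mid [0.6226 0.3136] len 0.030367701004970427 yaw -8.85797510606973
bar [0.6146 0.2856] [0.6252 0.3387] mid [0.6199 0.3122] len 0.05415215234934265 yaw -11.256540438968855
-0.05594380379850129 -0.004422989437483372 -0.006123245903016239
-0.05059439434246396 -0.005091222775903815 -0.006791479241436682
```

Same-plane rays give yaw agreement within 0.2° and a gap of about 56 mm. The rest sits about 4.5 mm low in y and 3.5 mm high, so I'll correct those and advance until the claws just enter.

```bash
python3 -m jog '{"linear":[[0.35,0.45,0],[0.35,0.45,0],[0.35,0.45,1],[0.35,0.45,2],[0.35,0.45,3],[0.35,0.45,3.6],[0.35,0.45,4.1],[0.35,0.45,4.4],[0.35,0.45,4.4]],"twist":[0,0,0,0,0,0,0,0,0],"claw":[-1,-1,-1,-1,-1,-1,-1,-1,-1]}'
python3 - <<'E'
from h import *
np.set_printoptions(precision=4,suppress=True)
st=manip.sense(); R=Ro.from_quat(st["tool_rot"]).as_matrix(); print(st["tcp_pos"],st["force"],st["ft_torque"],"yaw",np.degrees(np.arctan2(R[1,2],R[0,2])),R[2])
o=st["tcp_pos"]+R@[.0877,-.0001,.0375]; print("origin est",o,"in upright",(o-[.6225,.313,0])[:2]@np.array([[.974,.225],[-.225,.974]]))
snap("side","d6"); snap("scene","s6")
crop("s6",420,230,125,120,6,"s6z"); crop("d6",270,50,120,100,6,"d6z")
E
```

```text
t: 7.63
tcp_pos: [0.5737, 0.3252, 0.1657]
tool_rot: [0.08, 0.702, -0.08, 0.703]
force: [0.6, -0.4, -3.2]
finger_gap: 0.111
[0.5737 0.3252 0.1657] [ 0.5914 -0.4104 -3.2268] [0.04   0.0116 0.0184] yaw -13.044270021482765 [-1.      0.0001  0.0003]
origin est [0.6102 0.3167 0.078 ] in upright [-0.0128  0.0008]
```

View pics/s6z.png

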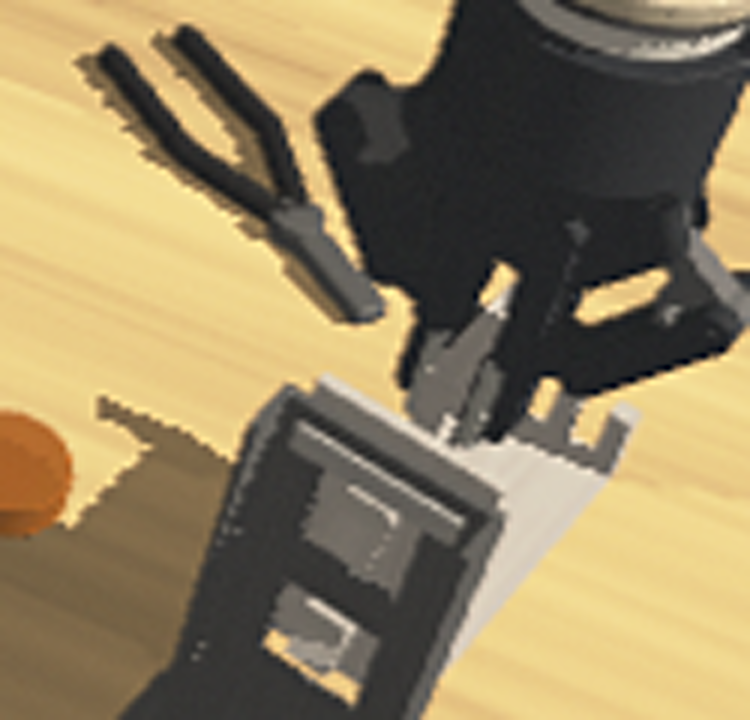

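View pics/d6z.png

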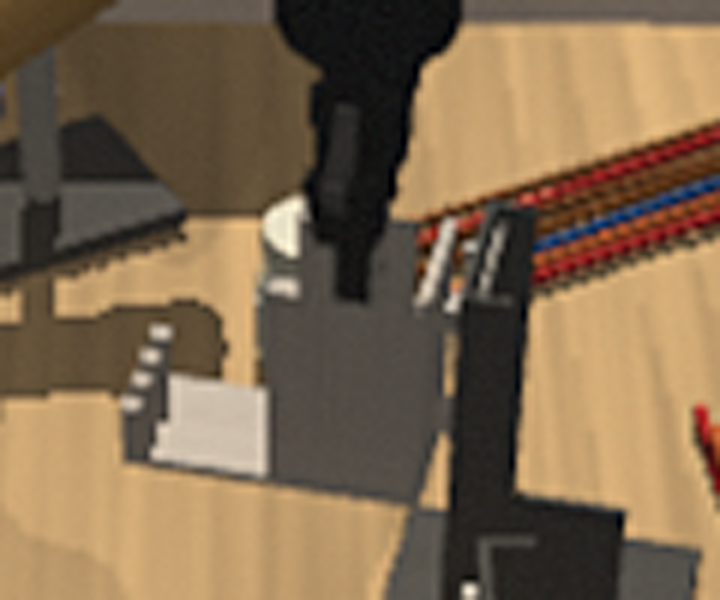

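Both claws show centred in the slots in the scene view, at about (375,510) and (335,625) of the crop, with no contact force. I'll advance to contact.

```bash
python3 -m jog '{"linear":[[-0.1,0,0.4],[-0.1,0,0.8],[-0.1,0,1.0],[-0.1,0,1.2],[-0.1,0,1.3],[-0.1,0,1.3]],"twist":[0,0,0,0,0,0],"claw":[-1,-1,-1,-1,-1,-1]}'
cat > st.py <<'E'
from h import *
np.set_printoptions(precision=4,suppress=True)
st=manip.sense(); R=Ro.from_quat(st["tool_rot"]).as_matrix(); print(st["t"],st["tcp_pos"],st["force"],st["ft_torque"],"yaw",np.degrees(np.arctan2(R[1,2],R[0,2])),R[2])
o=st["tcp_pos"]+R@[.0877,-.0001,.0375]; print("origin est",o,"in upright",(o-[.6225,.313,0])[:2]@np.array([[.974,.225],[-.225,.974]]), "Fx,Fy upright",st["force"][:2]@np.array([[.974,.225],[-.225,.974]]))
E
python3 st.py
```

```text
t: 8.23
tcp_pos: [0.5849, 0.3229, 0.1666]
tool_rot: [0.08, 0.703, -0.08, 0.702]
force: [-2.6, 0.5, -3.0]
finger_gap: 0.114
8.2333 [0.5849 0.3229 0.1666] [-2.6369  0.4871 -2.9719] [0.21   0.4192 0.0607] yaw -12.988329156467989 [-1.     -0.0002 -0.0014]
origin est [0.6212 0.3144 0.0789] in upright [-0.0015  0.001 ] Fx,Fy upright [-2.6779 -0.1189]
```

```bash
python3 -m jog '{"linear":[[0,0,0.1],[0,0,0.1],[0,0,0.2],[0,0,0.2]],"twist":[0,0,0,0],"claw":[-1,-1,-1,-1]}'; python3 st.py;python3 -m jog '{"linear":[[0,0,0.1],[0,0,0.1],[0,0,0.2],[0,0,0.2]],"twist":[0,0,0,0],"claw":[-1,-1,-1,-1]}'; python3 st.py
```

```text
t: 8.57
tcp_pos: [0.5856, 0.3227, 0.1667]
tool_rot: [0.08, 0.704, -0.08, 0.701]
force: [-7.2, 2.1, -1.3]
finger_gap: 0.11
8.5667 [0.5856 0.3227 0.1667] [-7.155   2.0904 -1.2654] [0.2979 0.8442 0.0602] yaw -12.985494167862008 [-1.     -0.0007 -0.0037]
origin est [0.6218 0.3142 0.0788] in upright [-0.001  0.001] Fx,Fy upright [-7.4393  0.4262]
t: 8.9
tcp_pos: [0.5855, 0.3226, 0.1667]
tool_rot: [0.08, 0.705, -0.08, 0.7]
force: [-10.6, 2.2, 1.8]
finger_gap: 0.108
8.9 [0.5855 0.3226 0.1667] [-10.6271   2.1786   1.8091] [0.4139 1.3716 0.0666] yaw -12.979695030667878 [-1.     -0.0014 -0.0077]
origin est [0.6214 0.3141 0.0787] in upright [-0.0014  0.0009] Fx,Fy upright [-10.8409  -0.2692]
```

Contact: the position has stopped advancing and the force is rising. I'll ease off 2 mm and lower in steps.

```bash
python3 -m jog '{"linear":[[0,0,-0.2],[0.2,0,-0.2],[0.4,0,-0.2],[0.6,0,-0.2],[0.8,0,-0.2],[1.0,0,-0.2],[1.0,0,-0.2]],"twist":[0,0,0,0,0,0,0],"claw":[-1,-1,-1,-1,-1,-1,-1]}'; python3 st.py
```

```text
t: 9.48
tcp_pos: [0.5856, 0.3225, 0.1563]
tool_rot: [0.08, 0.704, -0.08, 0.701]
force: [-7.2, 1.7, -2.0]
finger_gap: 0.109
9.4833 [0.5856 0.3225 0.1563] [-7.1854  1.7048 -2.0445] [0.2777 0.8545 0.0606] yaw -12.97979323188079 [-1.     -0.0009 -0.0036]
origin est [0.6218 0.314  0.0685] in upright [-0.0009  0.0008] Fx,Fy upright [-7.3822  0.0438]
```

```bash
python3 -m jog '{"linear":[[0.2,0,0],[0.4,0,0],[0.6,0,0],[0.7,0,0],[0.8,0,0],[0.9,0,0],[0.9,0,0]],"twist":[0,0,0,0,0,0,0],"claw":[-1,-1,-1,-1,-1,-1,-1]}'; python3 st.py
```

```text
t: 10.07
tcp_pos: [0.5856, 0.3226, 0.148]
tool_rot: [0.08, 0.704, -0.08, 0.701]
force: [-6.7, 1.8, 1.2]
finger_gap: 0.107
10.0667 [0.5856 0.3226 0.148 ] [-6.6818  1.821   1.2005] [0.208  0.932  0.1186] yaw -12.972258528109455 [-1.     -0.0008 -0.0033]
origin est [0.6218 0.3141 0.0602] in upright [-0.0009  0.0009] Fx,Fy upright [-6.9178  0.2702]
```

```bash
python3 -m jog '{"linear":[[0.1,0,0],[0.2,0,0],[0.3,0,0],[0.3,0,0]],"twist":[0,0,0,0],"claw":[-1,-1,-1,-1]}'; python3 st.py; python3 -c "
from h import *
snap('side','d7'); snap('scene','s7'); snap('wrist','w7')
crop('s7',420,230,125,120,6,'s7z'); crop('d7',290,60,90,90,8,'d7z')"
```

```text
t: 10.4
tcp_pos: [0.5856, 0.3227, 0.1478]
tool_rot: [0.08, 0.703, -0.08, 0.702]
force: [-11.0, 0.6, 13.2]
finger_gap: 0.108
10.4 [0.5856 0.3227 0.1478] [-11.0311   0.5502  13.1519] [-0.1257  1.4943  0.0783] yaw -12.963410773196735 [-1.     -0.0005 -0.0023]
origin est [0.622  0.3141 0.06  ] in upright [-0.0008  0.001 ] Fx,Fy upright [-10.8681  -1.9461]
```

View pics/d7z.png

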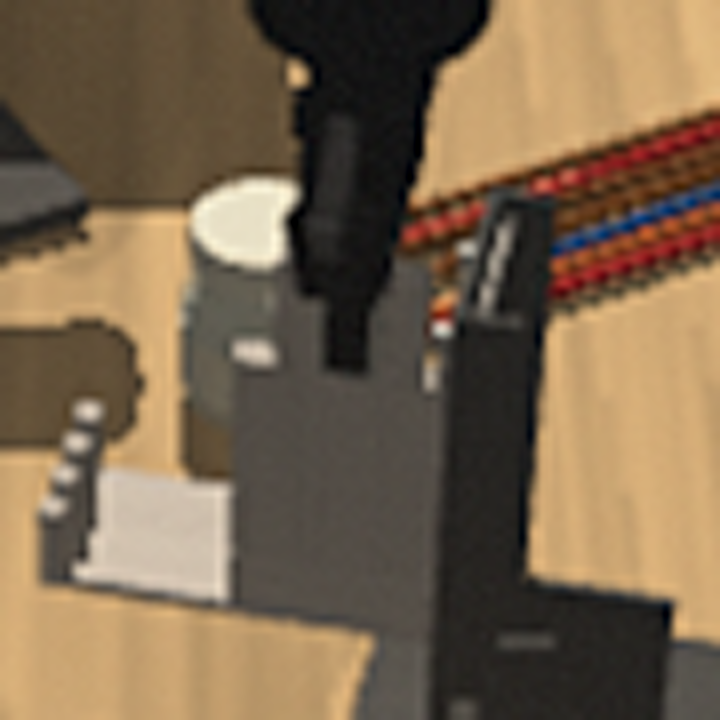

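View pics/s7z.png

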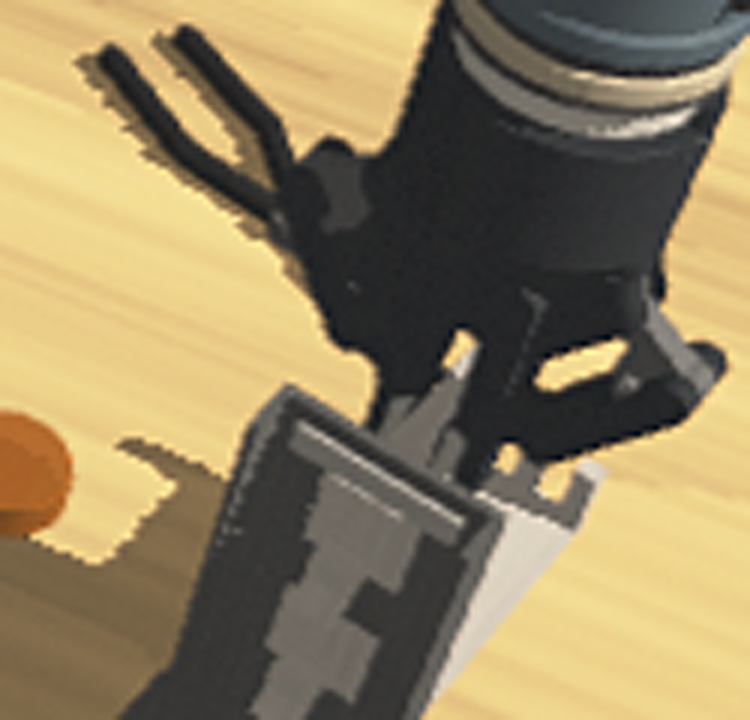

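The downward stop is reached (13 N over 0.2 mm). Both catch nubs show out above the plate at (468,250) and (443,328) in the side crop, at the same pixels as before insertion. I'll relieve the load, open partly, and lift away.

```bash
python3 -m jog '{"linear":[[-0.3,0,-0.2],[-0.3,0,-0.2],[-0.3,0,-0.2],[-0.3,0,-0.2],[-0.3,0,-0.2],[-0.3,0,-0.2],[-0.3,0,-0.2]],"twist":[0,0,0,0,0,0,0],"claw":[-1,-1,-0.4,-0.4,-0.4,-0.4,-0.4]}'; python3 st.py
```

```text
t: 11.13
tcp_pos: [0.5861, 0.3226, 0.1479]
tool_rot: [0.08, 0.702, -0.08, 0.703]
force: [-0.7, -0.1, -0.2]
finger_gap: 0.302
11.1333 [0.5861 0.3226 0.1479] [-0.6671 -0.058  -0.1633] [ 0.0319 -0.0363 -0.0119] yaw -13.012757933807407 [-1.      0.0004  0.001 ]
origin est [0.6228 0.3141 0.0602] in upright [-0.      0.0011] Fx,Fy upright [-0.6367 -0.2066]
```

```bash
python3 -m jog '{"linear":[[-1,0,0],[-3,0,0],[-6,0,0],[-10,0,-2],[-14,0,-6],[-16,0,-10],[-17,0,-13],[-17,0,-14],[-17,0,-14],[-17,0,-14],[-17,0,-14]],"twist":[0,0,0,0,0,0,0,0,0,0,0],"claw":[-0.4,-0.4,-0.4,-0.4,-0.4,-0.4,-0.4,-0.4,-0.4,-0.4,-0.4]}'; python3 -c "
from h import *
print(manip.sense()['force'])
snap('side','d8'); snap('scene','s8'); snap('wrist','w8')
crop('s8',420,230,125,120,6,'s8z'); crop('d8',290,60,90,90,8,'d8z')"
```

```text
t: 12.05
tcp_pos: [0.4498, 0.354, 0.3174]
tool_rot: [0.08, 0.702, -0.08, 0.703]
force: [0.4, -0.8, -0.3]
finger_gap: 0.297
[ 0.43383011 -0.75280828 -0.2715011 ]
```

View pics/d8z.png

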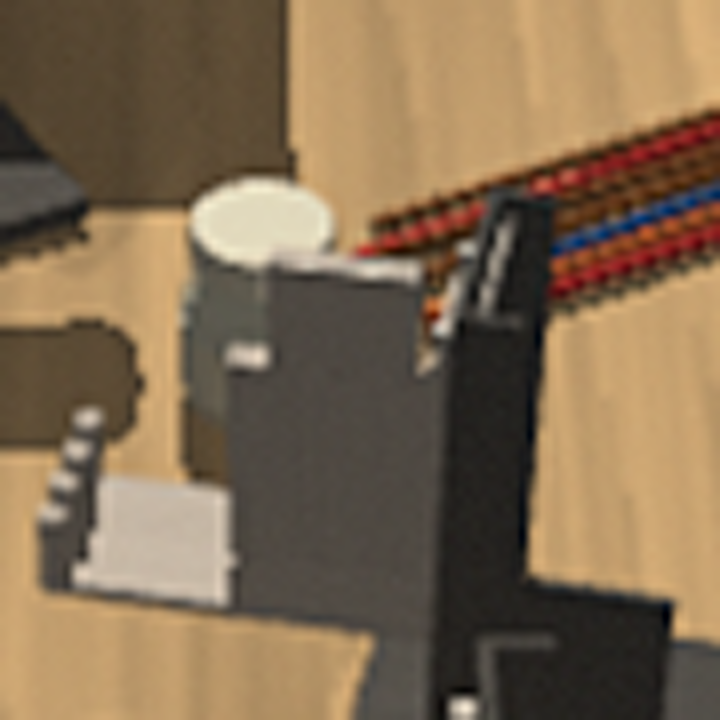

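View pics/s8z.png

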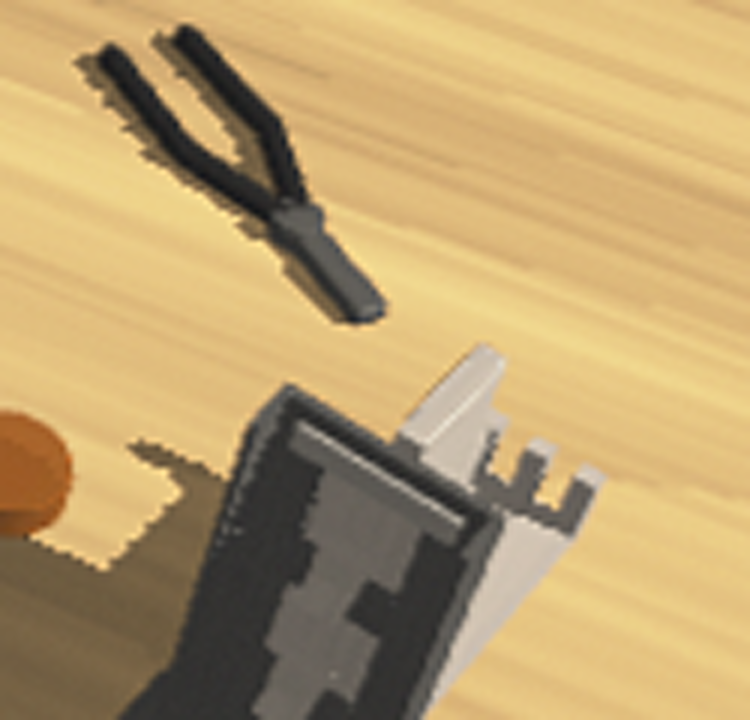

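View pics/w8.png

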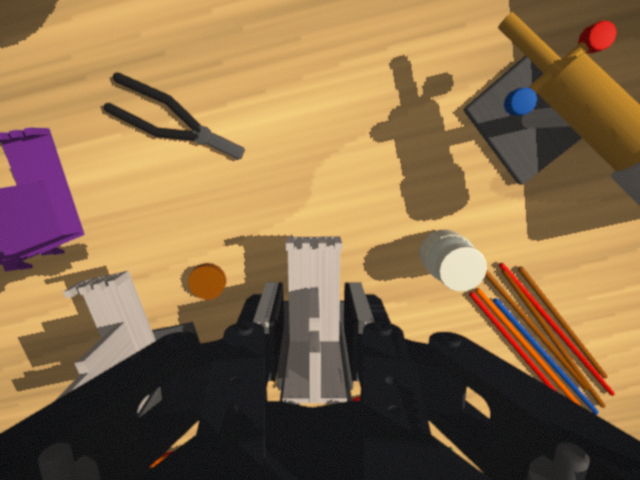

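The side crop changed slightly after release: there is a bright streak near the nubs. I'll compare before and after more closely.

Run:
```python
from h import *
a=[]
for n in("d3","d7","d8"):
    im=cv2.imread(f"pics/{n}.png")[78:115,328:366]; a.append(cv2.resize(im,None,fx=7,fy=12,interpolation=cv2.INTER_NEAREST))
cv2.imwrite("pics/cmp.png",np.hstack(a))
```

```text
(no output)
```

View pics/cmp.png

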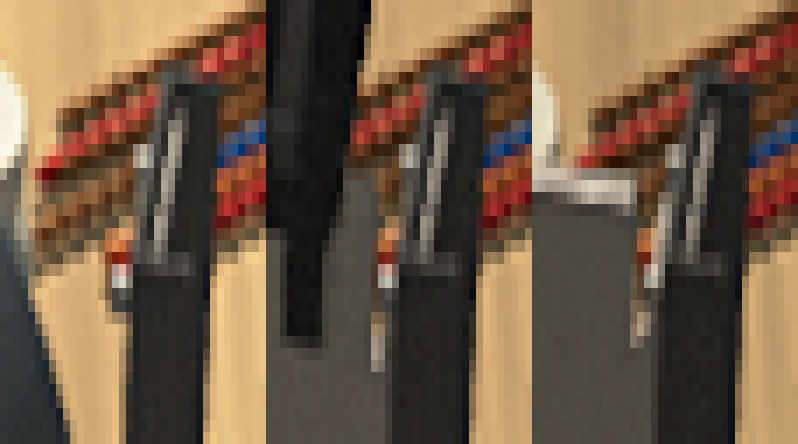

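Run:
```python
from h import *
np.set_printoptions(precision=1,suppress=True)
D=load("d8"); O=np.array([.6225,.3135,0]);X=np.array([.974,-.225,0]);Y=np.array([.225,.974,0]);Z=np.array([0,0,1.])
f=lambda n,x,y,z: print(n,(p:=proj(D,O+X*x+Y*y+Z*z)),"cmp",532+(p[0]-328)*7,(p[1]-78)*12)
for y in(-.03,.03):
  for x in (0,-.005): f(f"plate top home x{x} y{y}",x,y,.17)
for y in(-.026,-.018,.018,.026):
  for x in(-.001,-.007): f(f"nub {x} {y}",x,y,.18)
f("top-",0,-.035,.195);f("top+",0,.035,.195)
for x in(-.012,-.062): f("tab",x,0,.185)
f("bottom -y",0,-.03,.06)
f("comb",-.135,-.03,.091)
im=cv2.imread("pics/d8.png"); cv2.imwrite("pics/d8y.png",cv2.resize(im[75:145,285:370],None,fx=9,fy=8,interpolation=cv2.INTER_NEAREST))
```

```text
plate top home x0 y-0.03 [346.  105.7] cmp 658.0963253080531 332.9570392711334
plate top home x-0.005 y-0.03 [344.1 105.5] cmp 644.4468390399389 329.5218398342931
plate top home x0 y0.03 [350.3  91.8] cmp 687.9072373622852 165.39533100697537
plate top home x-0.005 y0.03 [348.4  91.5] cmp 674.6055326889946 162.1246224431348
nub -0.001 -0.026 [346.1 101.5] cmp 658.844345943808 281.57211187177046
nub -0.007 -0.026 [343.8 101.1] cmp 642.4062179663465 277.4631344806141
nub -0.001 -0.018 [346.7  99.6] cmp 662.9244938746351 258.8092650946108
nub -0.007 -0.018 [344.4  99.2] cmp 646.543673637927 254.72749930069386
nub -0.001 0.018 [349.3  91.2] cmp 680.9251917910806 158.38468846145366
nub -0.007 0.018 [347.   90.9] cmp 664.7973950742116 154.42190470499395
nub -0.001 0.026 [349.8  89.4] cmp 684.8472008953737 136.50408662711385
nub -0.007 0.026 [347.5  89. ] cmp 668.7745752824835 132.56699544731475
top- [346.2  98.7] cmp 659.1491486304913 248.34540432729267
top+ [351.2  82.4] cmp 694.2926803767585 53.26621081920007
tab [343.8  93.1] cmp 642.8824373379941 181.06269312333455
tab [324.6  90.3] cmp 507.86271185025225 147.74367804388163
bottom -y [343.9 139.5] cmp 643.2180446192466 737.6795848711841
comb [294.6 122.8] cmp 298.20537545712585 537.1206227250279
```

View pics/d8y.png

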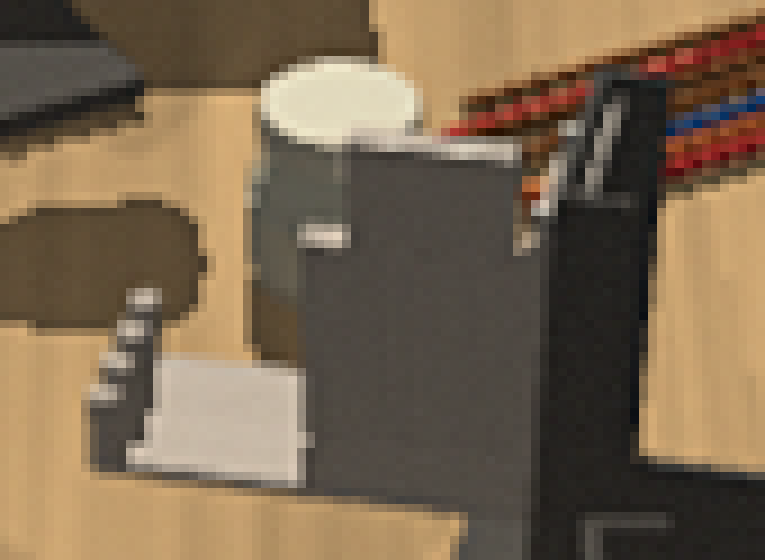

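The streak projects onto the plate's top surface, which is now lit because the gripper's shadow is gone. To check the catch properly, I'll put the wrist camera above the plate with the gripper turned aside, clear of everything.

```bash
python3 -m jog '{"linear":[[0,-0.5,2],[0,-1,4],[0,-2,7],[0,-3,10],[0,-4,13],[0,-5,16],[0,-5,17.7],[0,-5,17.7],[0,-5,17.7],[0,-5,17.7],[0,-5,17.7],[0,-5,17.7],[0,-5,17.7],[0,-5,17.7],[0,-5,17.7],[0,-5,17.7]],"twist":[0.12,0.24,0.36,0.48,0.6,0.72,0.84,0.96,1.08,1.2,1.32,1.44,1.57,1.57,1.57,1.57],"claw":[-0.4,-0.4,-0.4,-0.4,-0.4,-0.4,-0.4,-0.4,-0.4,-0.4,-0.4,-0.4,-0.4,-0.4,-0.4,-0.4]}'; python3 -c "
from h import *
snap('wrist','w9')"
```

```text
t: 13.53
tcp_pos: [0.6106, 0.2652, 0.3171]
tool_rot: [-0.552, -0.441, 0.553, -0.441]
force: [-0.2, -0.3, -0.1]
finger_gap: 0.305
```

View pics/w9.png

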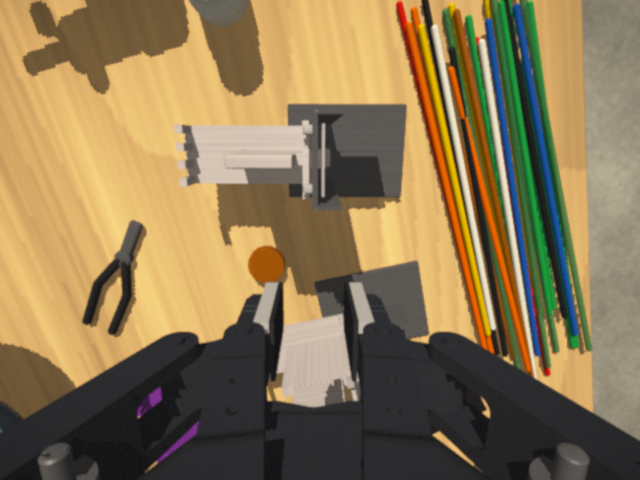

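Run:
```python
from h import *
np.set_printoptions(precision=4,suppress=True)
crop("w9",270,95,80,125,6,"w9z")
W=load("w9"); O=np.array([.6225,.3135,0]);X=np.array([.974,-.225,0]);Y=np.array([.225,.974,0]);Z=np.array([0,0,1.])
for n,x,y,z in [("nub tip-",-.007,-.022,.18),("nub tip+",-.007,.022,.18),("face top-",0,-.035,.195),("face top+",0,.035,.195),("plate-",0,-.03,.17),("plate+",0,.03,.17),("platefront+",-.005,.03,.17)]:
    p=proj(W,O+X*x+Y*y+Z*z); print(n,p,(p-[270,95])*6)
```

```text
nub tip- [303.9588 192.3696] [203.753  584.2178]
nub tip+ [303.7411 132.8709] [202.4466 227.2252]
face top- [312.9716 212.8372] [257.8296 707.0231]
face top+ [313.2713 112.9395] [259.6279 107.6369]
plate- [313.0315 200.5588] [258.1892 633.3526]
plate+ [313.2682 122.1031] [259.6095 162.6186]
platefront+ [306.677  122.0815] [220.0623 162.4892]
```

View pics/w9z.png

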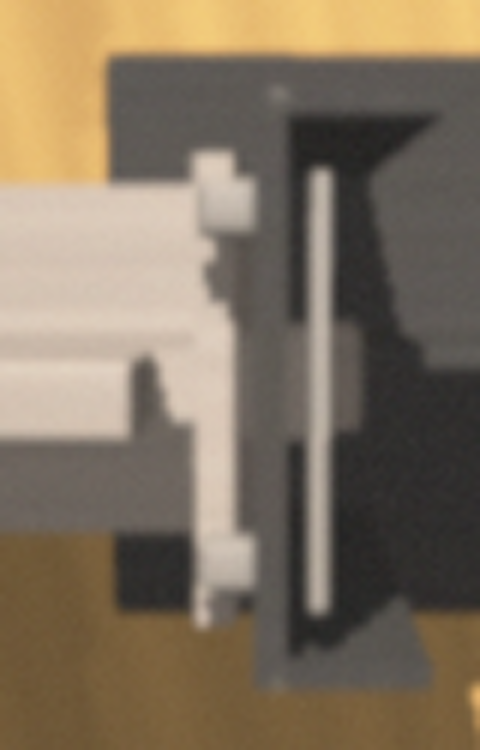

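From above, both nubs stand the full 7 mm out over the plate's top edge, at (228,205) and (230,560) in the crop. The plate is parallel to the face, with a gap of about 2 mm at its top, inside the limit. The robot is clear, so I'm handing in.

Run:
```python
from h import *
d=snap("scene","s9"); a=cv2.imread("pics/s0.png").astype(int);b=cv2.imread("pics/s9.png").astype(int)
print("plain rest area mean diff",abs(a-b)[195:248,282:318].mean(), "force",manip.sense()["force"])
print(manip.sign_off())
```

```text
plain rest area mean diff 11.098183088749126 force [ 0.63090181 -0.6221174   0.2805812 ]
the job is handed in; nothing more can be done
None
```

Run:
```python
import cv2,numpy as np
a=[cv2.resize(cv2.imread(f"pics/{n}.png")[180:260,265:330],None,fx=6,fy=6) for n in("s0","s9")]
cv2.imwrite("pics/pl.png",np.hstack(a))
```

```text
(no output)
```

View pics/pl.png

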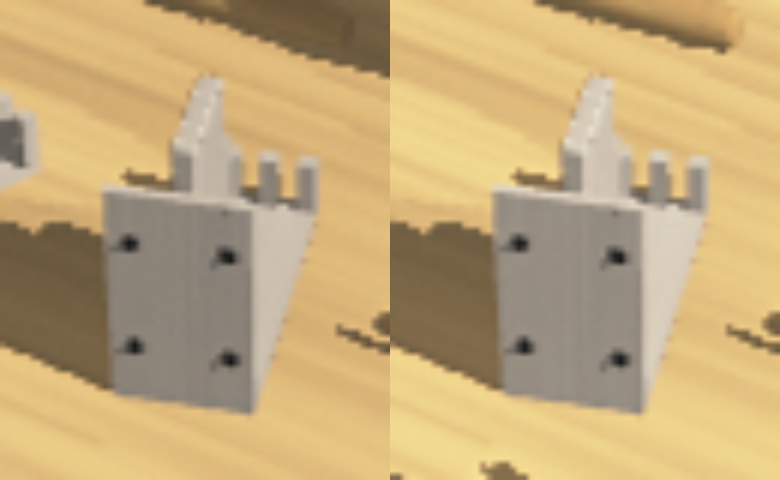

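The clawed rest now hangs on the empty upright with its catch snapped out, and I handed the job in at about 13.6 s of the 40 s allowed. I took it by its tab, put both claws through the slots and lowered it 19 mm. It came up against a firm stop (13 N over 0.2 mm); then I released it and moved clear.

**Last checks**
- **Position:** just after the fingers opened, the arm's pose put the rest's origin at about x 0, y +1 and z 60 mm in the upright's frame. That rests on my camera estimate of where the upright stands, good to a few mm.
- **Catch:** the wrist picture from above shows both nubs standing about 7 mm out over the plate's top edge.
- **Flushness:** after release the plate stays parallel to the face, but its top stands about 2 mm off. That is roughly 0.02 rad of lean, so it is not perfectly flush but is within the limits.
- **Plain rest:** my numeric before/after image comparison showed a difference of 11 grey levels. Viewed side by side, the plain rest is at the same pixels, so the difference looks like lighting and shadow only; I viewed this after handing in.
- **Robot:** at hand-in the tool force was under 1 N and nothing was touching the gripper.

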